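# Load the round-window carrier onto the probe chuck

## Task

Slide the sample carrier with the round window along its lane until it sticks out well over the far edge of the black loading stand (the edge away from the robot), then grip the part that sticks out, lift it clear and lay it flat and centred on the round steel chuck, without dropping it. Leave the carrier with the square window where it is, and let go at the end.

Things in the scene. Friction and masses are not known exactly. Their poses are not given: they have to be found in the camera images.
- round_carrier_mid (a point): Centre (half-way up) of the target: loose flat aluminium plate, 120 mm long (x) x 50 wide (y) x 5 thick (z), about 70 g, with a 31 mm round window in its middle and solid ends. Starts flat in one of the stand's two lanes, wholly on the stand, its x axis along the lane towards the stand's far edge. Slides freely.
- square_carrier_mid (a point): Centre (half-way up) of the other carrier: the same loose aluminium plate, 120 x 50 x 5 mm, but with a 28 mm square window. It lies in the other lane and stays there.
- stand_edge (a point): Middle of the far top edge of the fixed black stand, at lane-floor height (60 mm). x points level outwards over the edge, along the lanes; z up. Top: x -200 to 0 mm, 134 wide. Two lanes, middles at y = +31.5 and -31.5 mm, 55 wide, open at both ends, between rails 8 wide, 5 high (flush with the carriers: no side grip in the lane). Free air beyond the edge.
- chuck_top (a point): Centre of the flat top of the fixed round steel chuck, 64 mm across, top 60 mm above the table; z up. Disc 10 mm thick on a 40 mm column; below, up to 24 mm above the table, a dark square base 110 x 110 mm. Left or right of the stand; a flat grey canister, 106 mm across, 36 high, stands on the other side.
There are look-alikes about, which are no part of the job. What is shaped like the part that bears round_carrier_mid but pink or purple is not meant.

How it is judged:
By the outcome, as a careful person would: the job done as asked, in the order asked, and still so for the second after the job is handed in, with the robot touching nothing.
It also fails if it takes over 61 s, if anything falls off the work surface, if the arm or the gripper's body presses on something with over 40 N, if the wrist force passes 120 N, or if a joint passes its speed limit or range.

## Robot

A 6-joint arm with a two-finger parallel gripper is mounted at the origin on the work surface. World frame = base frame: x ahead of the robot, y to its left, z up, the work surface at z = 0. Lengths are in m, angles in rad, forces in N, time in s.
With the tool pointing down it reaches from about 0.325 to 0.925 m from the base axis. Payload 3.1 kg.
Tool frame: the origin (TCP) lies midway between the tips of the shut fingers; the grasp point (between the pads) lies 19 mm behind it; z points along the fingers, y is the direction in which the jaws open and shut (so a half turn about z gives the same grasp; the last joint's range is limited). The gripper opens to 85 mm and grips with 20 to 120 N. Pads are 22 mm wide; open, the fingers measure 114 mm over their backs; the gripper's body (76 mm by 85 mm) begins 54 mm behind the grasp point. The pads swing forward as they close: fully open they stand 13 mm farther back than shut.
Start: joints at [-1.346, 0.217, 1.613, -0, 1.311, -0.112], TCP at [0.207, -0.59, 0.231] pointing down, gripper open.
Joint ranges: [-2.75, 2.75], [-0.78, 2.1], [0.31, 2.55], [-1.13, 4.27], [0.13, 2.63], [-2.58, 2.58]. Speed limits (rad/s): [2.79, 2.79, 3.14, 3.14, 3.14, 3.14].

## Interface

Orientations are given as [roll, pitch, yaw] about the fixed x, y, z axes, in that order (R = Rz(yaw) Ry(pitch) Rx(roll)).
In Python, from bench import r, cams gives the robot as it stands.
- The arm moves only by the shell command python3 -m pendant 'ROWS' [FORCE]. ROWS is JSON, a list of rows, each a list of 3 entries, a list of its own where there are three numbers: the shift along the tool's x, y, z in cm, then the turn, a rotation vector about the tool's x, y, z in degrees, then the opening in per cent of the stroke, from 0 (shut) to 100 (fully open). In form: [[[x, y, z], [rx, ry, rz], grip], ...]. A call has 1 to 10 rows; each row shifts and turns the commanded pose from where the row before left it, along the tool's axes as they then stand; what a row does not reach is not made up. A row lasts 1/12 s, in which the tool goes at most 41.7 mm and 7.16 degrees, less where a joint would pass 70% of its speed; a pose out of reach is approached as far as the arm can. A call with a gripper value outside its range is refused whole. The fingers move at their own pace and stop on an object; FORCE is the grip in N (left out, the last holds). Time passes only in rows, so rows that do not move let the fingers close. It gives the time, the measured TCP pose, the force and the opening at its end, in the units of the state.
- r.read_state(): the state, without advancing time (a new reading comes with each control period).
- cams.capture(name): name is "scene" or "top" or "wrist"; returns a dict with "img" (384x512x3 uint8, red, green, blue), "z_map" (384x512 float32, m along the optical axis (not along the pixel's ray), 0 where there is no reading), "fx", "fy", "cx", "cy" (pixels), "rvec" (rotation vector, rad) and "tvec" (3), from world to camera coordinates, as OpenCV has them. Camera axes: x right, y down, z forward; pixel columns grow to the right and rows downward; lengths in m; the calibration is good to about 2 mm. A picture is of the moment at which its call begins.
- r.close_job(): hands the job in, once; it reports no verdict.
The state is a dict: "clock": time; "q": joint angles; "qd": joint speeds; "joint_torque": joint torques, N m; "eef_pos": TCP position; "orientation": TCP orientation; "force": force on the tool from outside, world axes, zero at the start; "torque": the same for the moment, N m; "finger_gap": finger opening in m.
Only numpy, scipy, OpenCV 4.12 (cv2) and the standard library are available. Lean on these libraries where they do the work, as an engineer would, in place of code of your own. Each camera call takes 0.05 s, during which the arm holds its last target.

## Working session

There is one attempt and no reset: what is moved stays moved. The work goes in short steps, Python scripts to look and compute and a shell command to move; the robot and the scene stay as the last step left them, time stands still between calls to the robot, and variables do not carry over. Pictures are saved under pics/ and viewed, and the job is handed in when it is done.

```bash
ls; mkdir -p pics; python3 - <<'E'
from bench import r,cams
import cv2
print(r.read_state())
for n in ["scene","top","wrist"]:
    c=cams.capture(n); cv2.imwrite(f"pics/{n}0.png",c["img"][:,:,::-1])
    print(n,c["fx"],c["cx"],c["cy"],c["rvec"],c["tvec"])
E
```

```text
pics
{'clock': 0.0, 'q': array([-1.34620139e+00,  2.17808090e-01,  1.61494466e+00, -1.46118128e-05,
        1.31126144e+00, -1.12192290e-01]), 'qd': array([-0.00116717, -0.000507  , -0.00062544,  0.00060277,  0.00115689,
       -0.00110917]), 'joint_torque': array([ 1.27055890e-03, -3.96841800e+01, -3.03852868e+01,  7.29836279e-05,
        9.73630784e-03,  1.51297957e-05]), 'eef_pos': array([ 0.20637428, -0.58908215,  0.2299293 ]), 'orientation': array([-3.13918477e+00, -2.57082368e-04,  3.36790689e-01]), 'force': array([ 0.84573619,  0.23144738, -0.65947009]), 'torque': array([-0.0168293 , -0.03066392, -0.04040525]), 'finger_gap': 0.08506004962891242}
scene 389.8631404868561 260.65120396113593 195.40293136634392 [ 1.23509578  2.1012572  -1.07061821] [ 0.27059027 -0.25327891  1.48159487]
top 363.17120393425915 252.36674022391924 193.39341758887267 [ 2.10166915 -2.16139638  0.1623894 ] [0.03836957 0.60125677 0.8729523 ]
wrist 271.85944603491754 255.4708093836941 193.24556092326046 [-2.331576    1.65192678  0.27966597] [-0.62454831 -0.04154965  0.38157058]
```

View pics/scene0.png

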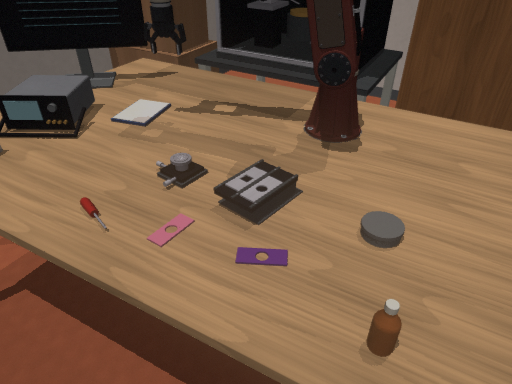

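View pics/top0.png

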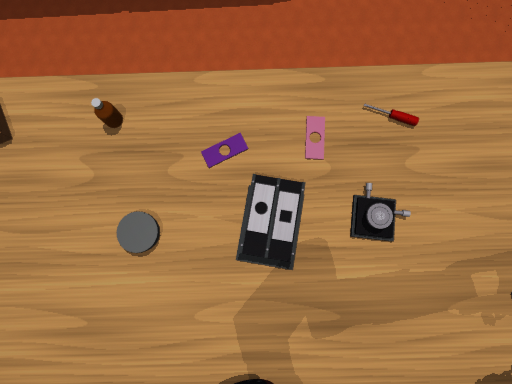

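View pics/wrist0.png

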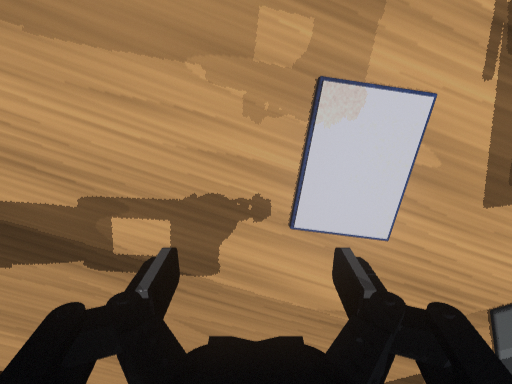

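The top view shows the stand around (270,222), with far = image up. The round carrier is in the left lane with its window at (261,208), and the square one is at (286,216). The chuck is at (380,216) and the canister at (138,232). The pink and purple plates are decoys. Next I measure the positions.

```bash
cat > h.py <<'E'
import numpy as np,cv2
from bench import r,cams
def proj(c,P):
    K=np.array([[c["fx"],0,c["cx"]],[0,c["fy"],c["cy"]],[0,0,1]])
    return cv2.projectPoints(np.array(P,float).reshape(-1,3),np.array(c["rvec"]),np.array(c["tvec"]),K,None)[0][:,0]
def ray(c,uv,z):
    R=cv2.Rodrigues(np.array(c["rvec"]))[0];t=np.array(c["tvec"])
    uv=np.array(uv,float).reshape(-1,2)
    d=np.c_[(uv[:,0]-c["cx"])/c["fx"],(uv[:,1]-c["cy"])/c["fy"],np.ones(len(uv))]@R
    o=-R.T@t
    return o+d*((z-o[2])/d[:,2])[:,None]
def comps(m,amin):
    n,l,s,ce=cv2.connectedComponentsWithStats(m.astype(np.uint8))
    return [(s[i],ce[i],l==i) for i in range(1,n) if s[i][4]>amin]
E
python3 - <<'E'
from h import *
c=cams.capture("top");im=c["img"];hsv=cv2.cvtColor(im,cv2.COLOR_RGB2HSV)
# white carriers
m=(hsv[:,:,1]<50)&(hsv[:,:,2]>150)
m[:,:230]=0;m[:165]=0;m[:,310:]=0
for s,ce,l in comps(m,100):
    cn,hi=cv2.findContours(l.astype(np.uint8),cv2.RETR_CCOMP,cv2.CHAIN_APPROX_NONE)
    for k,h in zip(cn,hi[0]):
        if cv2.contourArea(k)<20: continue
        re=cv2.minAreaRect(k);b=ray(c,cv2.boxPoints(re),.065);ctr=ray(c,re[0],.065)[0]
        e1=b[1]-b[0];e2=b[2]-b[1]
        L=e1 if np.linalg.norm(e1)>np.linalg.norm(e2) else e2
        print(h[3],"ctr",ctr.round(4),"sides",np.linalg.norm(e1).round(4),np.linalg.norm(e2).round(4),"yaw",np.degrees(np.arctan2(L[1],L[0])).round(2),re[0])
# depth based
R=cv2.Rodrigues(np.array(c["rvec"]))[0]
v,u=np.mgrid[:384,:512];z=c["z_map"]
P=np.stack([(u-c["cx"])/c["fx"]*z,(v-c["cy"])/c["fy"]*z,z],-1)
W=(P-np.array(c["tvec"]))@R
m=(z>0)&(W[:,:,2]>.054)&(W[:,:,2]<.075)
for s,ce,l in comps(m,150):
    k=max(cv2.findContours(l.astype(np.uint8),0,1)[0],key=cv2.contourArea)
    re=cv2.minAreaRect(k);b=ray(c,cv2.boxPoints(re),np.median(W[l][:,2]))
    cc,rad=cv2.minEnclosingCircle(k)
    print(s,ce.round(1),"z",np.median(W[l][:,2]).round(4),"ctr",W[l].mean(0).round(4),"circ",ray(c,cc,.06).round(4),rad*W.shape[0]*0+rad)
    print(b.round(4).tolist())
cr=cv2.resize(im[160:290,220:420],None,fx=4,fy=4,interpolation=cv2.INTER_CUBIC)
cv2.imwrite("pics/topcrop.png",cr[:,:,::-1])
E
```

```text
-1 ctr [0.5626 0.0014 0.065 ] sides 0.1181 0.0487 yaw -11.37 (260.8271789550781, 207.84474182128906)
0 ctr [0.5641 0.0015 0.065 ] sides 0.0335 0.0352 yaw -137.04 (260.7500305175781, 207.2500457763672)
-1 ctr [ 0.5402 -0.0587  0.065 ] sides 0.1179 0.049 yaw -11.55 (285.47296142578125, 216.16217041015625)
0 ctr [ 0.5411 -0.0585  0.065 ] sides 0.0347 0.0349 yaw -101.19 (285.3648681640625, 215.810791015625)
[ 239  174   67   88 4354] [272.2 217.8] z 0.0634 ctr [ 0.5378 -0.0261  0.0629] circ [[ 0.5384 -0.0269  0.06  ]] 48.1091423034668
[[0.4543, 0.059, 0.0634], [0.6516, 0.0214, 0.0634], [0.6243, -0.1142, 0.0634], [0.4291, -0.0721, 0.0634]]
[366 203  27  26 533] [379.3 215.7] z 0.0602 ctr [ 0.5354 -0.2909  0.0601] circ [[ 0.5343 -0.2903  0.06  ]] 13.274306297302246
[[0.537, -0.247, 0.0602], [0.5795, -0.2937, 0.0602], [0.5333, -0.3343, 0.0602], [0.4916, -0.2877, 0.0602]]
```

View pics/topcrop.png

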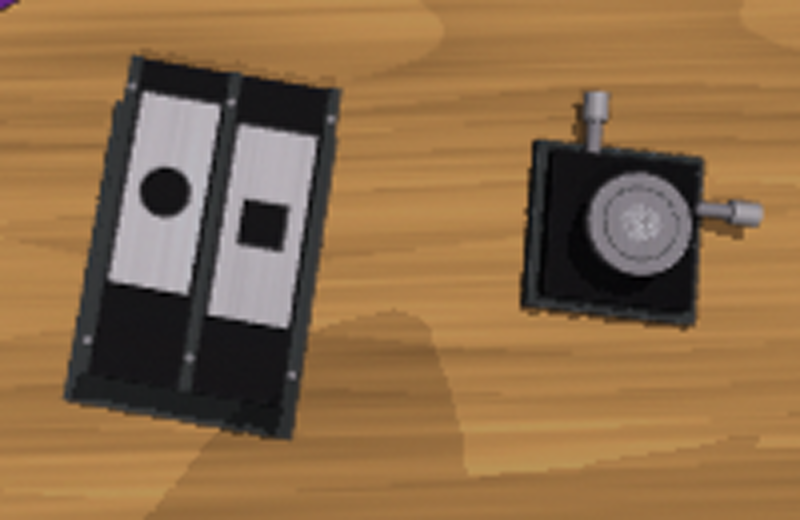

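```bash
python3 - <<'E'
from h import *
c=cams.capture("top");im=c["img"]
yaw=np.radians(-11.45);d=np.array([np.cos(yaw),np.sin(yaw)]);n=np.array([-d[1],d[0]])
# far edge corners (rail tops z=.065)
e=ray(c,[(254.2,174.3),(305,182.5)],.065);print("far corners",e.round(4),"width",np.linalg.norm(e[1]-e[0]))
e2=ray(c,[(236.3,260),(292.7,269.5)],.065);print("near?",e2.round(4))
# 3D in stand axes from depth
R=cv2.Rodrigues(np.array(c["rvec"]))[0];v,u=np.mgrid[:384,:512];z=c["z_map"]
W=(np.stack([(u-c["cx"])/c["fx"]*z,(v-c["cy"])/c["fy"]*z,z],-1)-np.array(c["tvec"]))@R
m=(z>0)&(W[:,:,2]>.054)&(W[:,:,2]<.075)&(u<320)
a=W[m][:,:2]@d;b=W[m][:,:2]@n
print("along pct",np.percentile(a,[0,.5,2,98,99.5,100]).round(4),"lat",np.percentile(b,[0,.5,2,98,99.5,100]).round(4))
for P in ([.5626,.0014],[.5402,-.0587]): print("carrier a,b",np.dot(P,d).round(4),np.dot(P,n).round(4))
print("corners a",(e[:,:2]@d).round(4),"b",(e[:,:2]@n).round(4),(e2[:,:2]@d).round(4))
g=cv2.cvtColor(im,cv2.COLOR_RGB2GRAY)
h=cv2.HoughCircles(cv2.resize(g[190:245,345:415],None,fx=4,fy=4,interpolation=2),cv2.HOUGH_GRADIENT,1.5,200,param1=120,param2=20,minRadius=42,maxRadius=65)
print(h); x,y,rr=h[0][0]; p=((x+.5)/4-.5+345,(y+.5)/4-.5+190);C=ray(c,p,.06)[0];print("chuck top",p,C.round(4),np.linalg.norm(ray(c,(p[0]+rr/4,p[1]),.06)[0]-C))
s=cams.capture("scene");gs=s["img"]
print("scene proj: chuck",proj(s,[C,[.5626,.0014,.065]]).round(1))
# chuck in scene: fit ellipse
mm=(W[:,:,2]>.026)&(W[:,:,2]<.05)&(u>340)&(u<420)&(z>0);print("knob-ish heights",np.percentile(W[(u>340)&(u<420)&(v>175)&(v<245)&(W[:,:,2]>.01)&(W[:,:,2]<.05)][:,2],[50,90,99]))
cv2.imwrite("pics/scenecrop.png",cv2.resize(gs[140:225,145:305],None,fx=5,fy=5,interpolation=2)[:,:,::-1])
E
```

```text
far corners [[ 0.648   0.0155  0.065 ]
 [ 0.6233 -0.111   0.065 ]] width 0.1288996397586554
near? [[ 0.4371  0.0647  0.065 ]
 [ 0.411  -0.0707  0.065 ]]
along pct [0.4343 0.4354 0.4382 0.7091 0.7322 0.7493] lat [0.0143 0.0152 0.0173 0.5327 0.5486 0.5718]
carrier a,b 0.5511 0.1131
carrier a,b 0.5411 0.0497
corners a [0.6321 0.6329] b [0.1438 0.0149] [0.4156 0.4168]
[[[140.25 104.25  51.  ]]]
chuck top (np.float32(379.6875), np.float32(215.6875)) [ 0.5353 -0.2918  0.06  ] 0.031375669707051516
scene proj: chuck [[180.4 157.1]
 [261.4 187.4]]
knob-ish heights [0.02303157 0.02576804 0.02771422]
```

View pics/scenecrop.png

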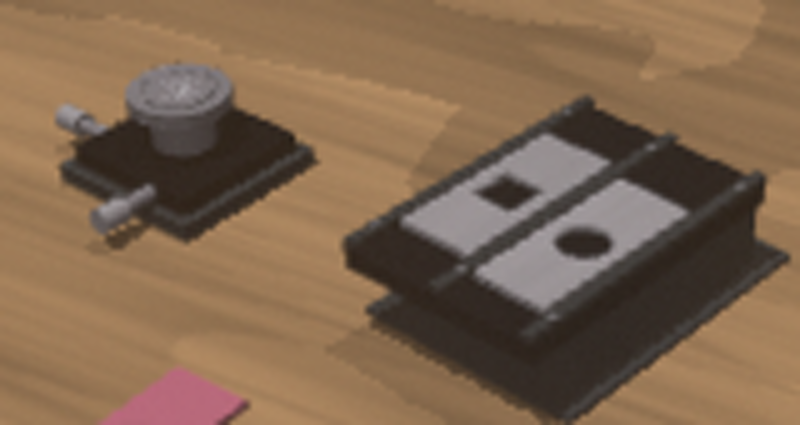

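```bash
cat >> h.py <<'E'
from scipy.spatial.transform import Rotation as Rn
YAW=np.radians(-11.45);D=np.array([np.cos(YAW),np.sin(YAW)]);N=np.array([-D[1],D[0]])
def togo(xyz,yaw=YAW):
    s=r.read_state();R=Rn.from_euler("xyz",s["orientation"])
    dl=R.inv().apply(np.array(xyz)-s["eef_pos"])*100
    T=Rn.from_euler("xyz",[np.pi,0,yaw]);rv=np.degrees((R.inv()*T).as_rotvec())
    print("clock %.2f"%s["clock"],"pos",s["eef_pos"].round(4),"ab",(s["eef_pos"][:2]@D).round(4),(s["eef_pos"][:2]@N).round(4),"F",s["force"].round(1),"gap",round(s["finger_gap"],4),"q6",s["q"][5].round(2))
    print("shift cm",dl.round(2),"turn deg",rv.round(2))
def ab(a,b,z): return [*(a*D+b*N),z]
E
python3 -m pendant '[[[0,0,0],[0,0,6.2],0],[[0,0,0],[0,0,6.2],0],[[0,0,0],[0,0,6.2],0],[[0,0,0],[0,0,6.2],0],[[0,0,0],[0,0,6.0],0]]' 30
python3 -c "
from h import *
togo(ab(.460,.1131,.13))"
```

```text
clock: 0.72
eef_pos: [0.2066, -0.5898, 0.2312]
orientation: [-3.141, 0.0, -0.206]
force: [-0.0, 0.2, 0.6]
finger_gap: 0.0256
clock 0.72 pos [ 0.2066 -0.5898  0.2312] ab 0.3195 -0.537 F [-0.   0.2  0.6] gap 0.0256 q6 0.43
shift cm [ 13.65 -65.1   10.13] turn deg [-0.01  0.01 -0.35]
```

```bash

python3 -m pendant '[[[0.7,-3.3,0],[0,0,0],0],[[0.7,-3.3,0],[0,0,0],0],[[0.7,-3.3,0],[0,0,0],0],[[0.7,-3.3,0],[0,0,0],0],[[0.7,-3.3,0],[0,0,0],0],[[0.7,-3.3,0],[0,0,0],0],[[0.7,-3.3,0],[0,0,0],0],[[0.7,-3.3,0],[0,0,0],0],[[0.7,-3.3,0],[0,0,0],0],[[0.7,-3.3,0],[0,0,0],0]]'
python3 -m pendant '[[[0.7,-3.3,0],[0,0,0],0],[[0.7,-3.3,0],[0,0,0],0],[[0.7,-3.3,0],[0,0,0],0],[[0.7,-3.3,0],[0,0,0],0],[[0.7,-3.3,1],[0,0,0],0],[[0.7,-3.3,1],[0,0,0],0],[[0.7,-3.3,1],[0,0,0],0],[[0.7,-3.3,1],[0,0,0],0],[[0.7,-3.3,1],[0,0,0],0],[[0,0,0],[0,0,0],0]]'
python3 -c "
from h import *
togo(ab(.460,.1131,.08))"
```

```text
clock: 1.55
eef_pos: [0.3413, -0.2789, 0.2315]
orientation: [3.141, -0.001, -0.201]
force: [1.1, 0.6, -0.5]
finger_gap: -0.0001
clock: 2.38
eef_pos: [0.4619, 0.0028, 0.1795]
orientation: [-3.139, 0.003, -0.196]
force: [-0.9, 0.7, -0.4]
finger_gap: 0.0001
clock 2.38 pos [0.4619 0.0028 0.1795] ab 0.4522 0.0945 F [-0.9  0.7 -0.4] gap 0.0001 q6 1.62
shift cm [ 0.82 -1.83  9.95] turn deg [-0.16  0.15  0.25]
```

```bash

python3 -m pendant '[[[0.4,-0.9,1],[0,0,0],0],[[0.4,-0.9,2],[0,0,0],0],[[0,0,2],[0,0,0],0],[[0,0,2],[0,0,0],0],[[0,0,1.5],[0,0,0],0],[[0,0,1],[0,0,0],0],[[0,0,0],[0,0,0],0],[[0,0,0],[0,0,0],0]]'
python3 - <<'E'
from h import *
togo(ab(.460,.1131,.0615))
c=cams.capture("wrist");cv2.imwrite("pics/w1.png",c["img"][:,:,::-1])
c=cams.capture("top");cv2.imwrite("pics/t1.png",cv2.resize(c["img"][160:290,220:320],None,fx=5,fy=4.5)[:,:,::-1])
E
```

```text
clock: 3.05
eef_pos: [0.4732, 0.0137, 0.0863]
orientation: [3.141, 0.001, -0.201]
force: [-0.1, -0.1, 0.3]
finger_gap: -0.0002
clock 3.05 pos [0.4732 0.0137 0.0863] ab 0.461 0.1074 F [-0.1 -0.1  0.3] gap -0.0002 q6 1.65
shift cm [-0.1  -0.57  2.48] turn deg [ 0.01  0.04 -0.07]
```

View pics/w1.png

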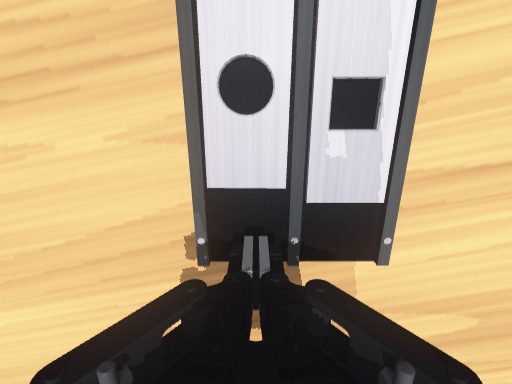

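The wrist view shows the shut fingers at about (257,240), behind the round carrier's near end (row 188), slightly right of the lane middle (column 247). That agrees with the computed 6 mm shift. I'll correct it and descend.

```bash

python3 -m pendant '[[[0,-0.6,0],[0,0,0],0],[[0,0,1],[0,0,0],0],[[0,0,0.8],[0,0,0],0],[[0,0,0.4],[0,0,0],0],[[0,0,0.2],[0,0,0],0],[[0,0,0],[0,0,0],0],[[0,0,0],[0,0,0],0]]'
python3 - <<'E'
from h import *
togo(ab(.460,.1131,.0615))
E
```

```text
clock: 3.73
eef_pos: [0.4743, 0.0199, 0.0619]
orientation: [3.142, 0.001, -0.201]
force: [-0.8, -0.2, -0.7]
finger_gap: 0.0001
clock 3.73 pos [0.4743 0.0199 0.0619] ab 0.4609 0.1137 F [-0.8 -0.2 -0.7] gap 0.0001 q6 1.67
shift cm [-0.09  0.06  0.04] turn deg [ 0.    0.04 -0.06]
```

```bash

python3 -m pendant '[[[0.6,0,0],[0,0,0],0],[[0.6,0,0],[0,0,0],0],[[0.6,0,0],[0,0,0],0],[[0.6,0,0],[0,0,0],0],[[0.6,0,0],[0,0,0],0],[[0.6,0,0],[0,0,0],0],[[0.6,0,0],[0,0,0],0],[[0.6,0,0],[0,0,0],0],[[0,0,0],[0,0,0],0],[[0,0,0],[0,0,0],0]]'
cat > see.py <<'E'
from h import *
import sys
def carriers(x0=230,x1=310,y0=150,y1=275,z=.065,pic=None):
    c=cams.capture("top");im=c["img"];hsv=cv2.cvtColor(im,cv2.COLOR_RGB2HSV)
    m=(hsv[:,:,1]<50)&(hsv[:,:,2]>150); k=np.zeros_like(m);k[y0:y1,x0:x1]=1;m&=k
    for s,ce,l in comps(m,60):
        q=max(cv2.findContours(l.astype(np.uint8),0,1)[0],key=cv2.contourArea)
        re=cv2.minAreaRect(q);b=ray(c,cv2.boxPoints(re),z);ct=ray(c,re[0],z)[0]
        e1=b[1]-b[0];e2=b[2]-b[1];L=e1 if np.linalg.norm(e1)>np.linalg.norm(e2) else e2
        a=b[:,:2]@D
        print("ctr",ct.round(4),"ab",(ct[:2]@D).round(4),(ct[:2]@N).round(4),"L",np.linalg.norm(e1).round(4),np.linalg.norm(e2).round(4),"a range",a.min().round(4),a.max().round(4),"yaw",np.degrees(np.arctan2(L[1],L[0])).round(2))
    if pic: cv2.imwrite(pic,cv2.resize(im[y0:y1,x0:x1],None,fx=5,fy=4.5,interpolation=2)[:,:,::-1])
    return c
E
python3 - <<'E'
from see import *
togo(ab(.549,.1131,.0617))
carriers(pic="pics/p1.png")
c=cams.capture("wrist");cv2.imwrite("pics/w2.png",c["img"][:,:,::-1])
E
```

```text
clock: 4.57
eef_pos: [0.5226, 0.0101, 0.0623]
orientation: [-3.142, -0.002, -0.201]
force: [-0.1, 0.3, -0.2]
finger_gap: -0.0001
clock 4.57 pos [0.5226 0.0101 0.0623] ab 0.5102 0.1137 F [-0.1  0.3 -0.2] gap -0.0001 q6 1.66
shift cm [3.88 0.05 0.07] turn deg [-0.   -0.1  -0.06]
ctr [ 0.6317 -0.0127  0.065 ] ab 0.6216 0.1129 L 0.0375 0.0488 a range 0.6029 0.6404 yaw -101.39
```

View pics/w2.png

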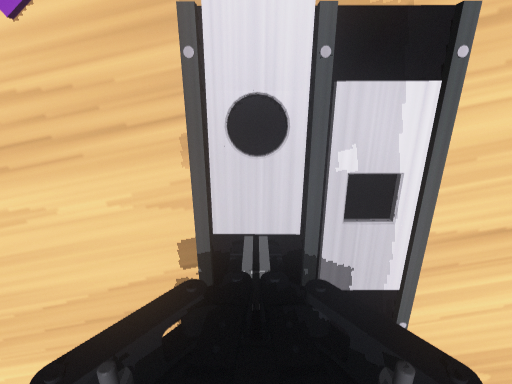

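View pics/p1.png

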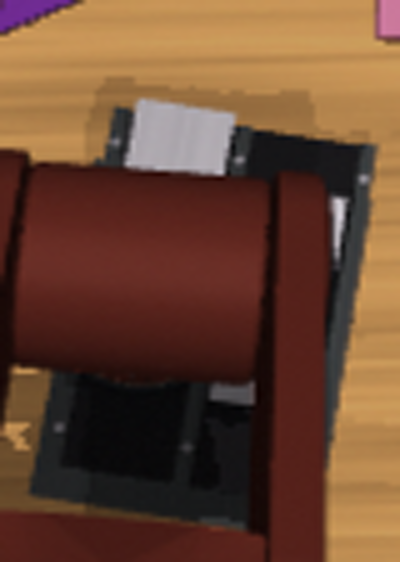

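The carrier's far end is now at about 0.641 m along the lane, just past the edge at 0.634 m. The finger is on its near end and the square carrier hasn't moved. Pushing 3.9 cm further.

```bash

python3 -m pendant '[[[0.5,0,0],[0,0,0],0],[[0.5,0,0],[0,0,0],0],[[0.5,0,0],[0,0,0],0],[[0.5,0,0],[0,0,0],0],[[0.5,0,0],[0,0,0],0],[[0.5,0,0],[0,0,0],0],[[0.5,0,0],[0,0,0],0],[[0.4,0,0],[0,0,0],0],[[0,0,0],[0,0,0],0],[[0,0,0],[0,0,0],0]]'
python3 - <<'E'
from see import *
togo(ab(.549,.1131,.0617))
carriers(pic="pics/p2.png")
E
python3 -m pendant '[[[-0.5,0,0],[0,0,0],0],[[-0.5,0,0],[0,0,0],0],[[0,0,-1.5],[0,0,0],0],[[0,0,-3],[0,0,0],0],[[0,0,-3],[0,0,0],0],[[0,0,-3],[0,0,0],100],[[0,0,-1],[0,0,0],100]]'
python3 - <<'E'
from see import *
carriers()
c=cams.capture("wrist");cv2.imwrite("pics/w3.png",c["img"][:,:,::-1])
E
```

```text
clock: 5.5
eef_pos: [0.5604, 0.0024, 0.0624]
orientation: [-3.142, -0.001, -0.201]
force: [0.3, 0.3, 0.1]
finger_gap: 0.0
clock 5.50 pos [0.5604 0.0024 0.0624] ab 0.5487 0.1136 F [0.3 0.3 0.1] gap 0.0 q6 1.65
shift cm [0.03 0.05 0.07] turn deg [-0.   -0.04 -0.06]
ctr [ 0.6797 -0.0222  0.065 ] ab 0.6706 0.1132 L 0.0171 0.0491 a range 0.6621 0.6792 yaw -101.49
ctr [ 0.5043 -0.0389  0.065 ] ab 0.502 0.062 L 0.0197 0.0391 a range 0.4811 0.523 yaw 177.7
clock: 6.13
eef_pos: [0.5523, 0.0044, 0.1825]
orientation: [-3.141, -0.008, -0.201]
force: [1.0, -0.9, 1.0]
finger_gap: 0.0231
ctr [ 0.5151 -0.0455  0.065 ] ab 0.5139 0.0577 L 0.0662 0.0321 a range 0.4787 0.5495 yaw -2.1
```

View pics/w3.png

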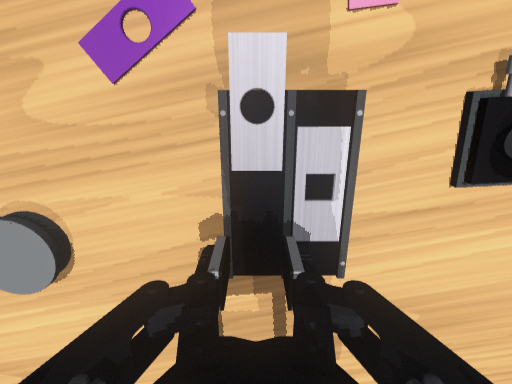

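View pics/p2.png

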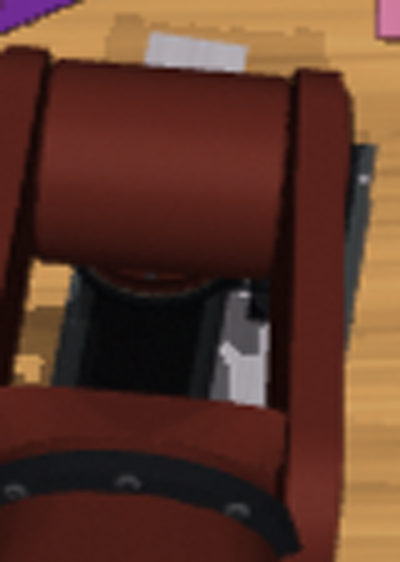

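The wrist view shows the carrier spanning rows 32–171, with the stand edge at about row 91 and the overhang roughly 46–50 mm. The square carrier is still in place. Measuring precisely with the wrist camera.

```bash
python3 - <<'E'
from see import *
c=cams.capture("wrist");im=c["img"];hsv=cv2.cvtColor(im,cv2.COLOR_RGB2HSV)
m=(hsv[:,:,1]<50)&(hsv[:,:,2]>150);m[:,:200]=0;m[:,360:]=0;m[260:]=0
for s,ce,l in comps(m,200):
    q=max(cv2.findContours(l.astype(np.uint8),0,1)[0],key=cv2.contourArea)
    b=ray(c,cv2.boxPoints(cv2.minAreaRect(q)),.065);print((b[:,:2]@D).round(4),(b[:,:2]@N).round(4),b[:,:2].mean(0)@np.c_[D,N])
e=ray(c,[(224,91),(290,91),(362,91)],.065);print("edge",(e[:,:2]@D).round(4),(e[:,:2]@N).round(4))
cv2.imwrite("pics/wc.png",cv2.resize(im[20:190,200:380],None,fx=4,fy=3.5,interpolation=2)[:,:,::-1])
togo(ab(.662,.1131,.14))
E
```

```text
[0.682  0.6821 0.5623 0.5622] [0.1371 0.0886 0.0843 0.1409] [0.62214973 0.11274606]
[0.4855 0.6062 0.6041 0.4827] [0.0746 0.0751 0.0254 0.0172] [0.54460678 0.04804945]
edge [0.6336 0.6336 0.6336] [0.1422 0.0833 0.0191]
clock 6.28 pos [0.5501 0.0046 0.1779] ab 0.5382 0.1137 F [ 0.3 -0.  -0.3] gap 0.0459 q6 1.65
shift cm [12.37  0.05  3.81] turn deg [-0.01 -0.11 -0.05]
```

View pics/wc.png

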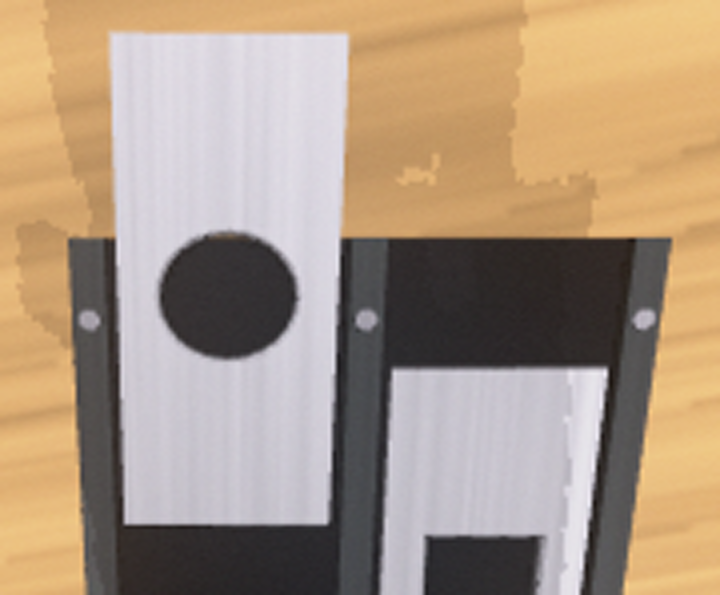

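Overhang is about 47 mm and the centre is about 13 mm inside the edge, so it's stable. I'll grip at lane coordinate 0.660.

```bash

python3 -m pendant '[[[2,0,0],[0,0,0],100],[[3,0,0],[0,0,0],100],[[3,0,0],[0,0,0],100],[[2.5,0,0],[0,0,0],100],[[1.5,0,0],[0,0,0],100],[[0,0,2],[0,0,0],100],[[0,0,2],[0,0,0],100],[[0,0,0],[0,0,0],100],[[0,0,0],[0,0,0],100]]'
python3 - <<'E'
from see import *
togo(ab(.660,.1131,.038))
c=cams.capture("wrist");cv2.imwrite("pics/w4.png",c["img"][:,:,::-1])
E
```

```text
clock: 7.03
eef_pos: [0.6641, -0.0189, 0.1324]
orientation: [3.141, 0.009, -0.201]
force: [1.1, -0.4, 0.7]
finger_gap: 0.0854
clock 7.03 pos [ 0.6641 -0.0189  0.1324] ab 0.6546 0.1133 F [ 1.1 -0.4  0.7] gap 0.0854 q6 1.64
shift cm [0.62 0.01 9.44] turn deg [ 0.03  0.52 -0.05]
```

View pics/w4.png

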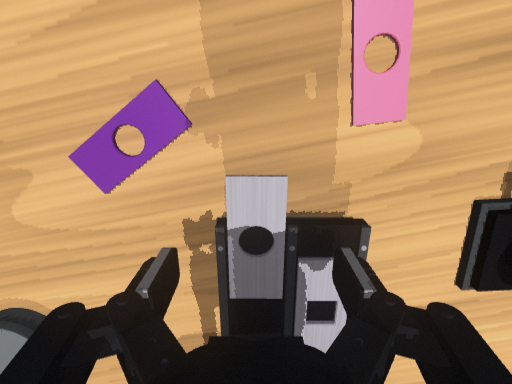

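```bash

python3 -m pendant '[[[0.2,0,0],[0,0,0],100],[[0,0,0],[0,0,0],100],[[0,0,1],[0,0,0],100],[[0,0,0],[0,0,0],100],[[0,0,0],[0,0,0],100]]'
python3 - <<'E'
from see import *
togo(ab(.660,.1131,.038))
E
```

```text
clock: 7.5
eef_pos: [0.6689, -0.0196, 0.1267]
orientation: [3.142, 0.001, -0.201]
force: [0.6, 0.2, -0.5]
finger_gap: 0.0854
clock 7.50 pos [ 0.6689 -0.0196  0.1267] ab 0.6595 0.1136 F [ 0.6  0.2 -0.5] gap 0.0854 q6 1.64
shift cm [0.07 0.05 8.87] turn deg [ 0.    0.08 -0.05]
```

```bash

python3 -m pendant '[[[0,0,1],[0,0,0],100],[[0,0,2],[0,0,0],100],[[0,0,2],[0,0,0],100],[[0,0,1.5],[0,0,0],100],[[0,0,1.2],[0,0,0],100],[[0,0,0.8],[0,0,0],100],[[0,0,0.4],[0,0,0],100],[[0,0,0],[0,0,0],100],[[0,0,0],[0,0,0],100]]'
python3 - <<'E'
from see import *
togo(ab(.660,.1131,.038))
c=cams.capture("wrist");cv2.imwrite("pics/w5.png",c["img"][:,:,::-1])
c=cams.capture("scene");cv2.imwrite("pics/s5.png",cv2.resize(c["img"][100:260,160:360],None,fx=4,fy=3.7,interpolation=2)[:,:,::-1])
E
```

```text
clock: 8.25
eef_pos: [0.6701, -0.0198, 0.0388]
orientation: [-3.142, -0.001, -0.201]
force: [-0.3, 0.8, -0.3]
finger_gap: 0.0851
clock 8.25 pos [ 0.6701 -0.0198  0.0388] ab 0.6607 0.1136 F [-0.3  0.8 -0.3] gap 0.0851 q6 1.64
shift cm [-0.07  0.05  0.08] turn deg [-0.01 -0.06 -0.05]
```

View pics/w5.png

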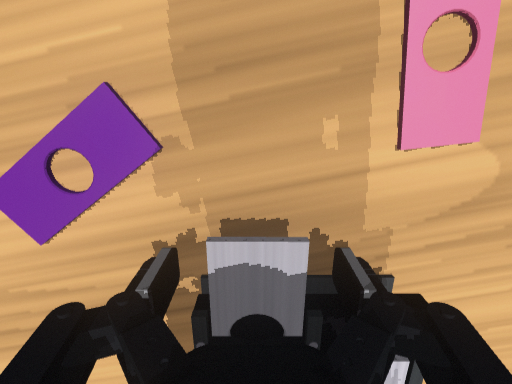

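View pics/s5.png

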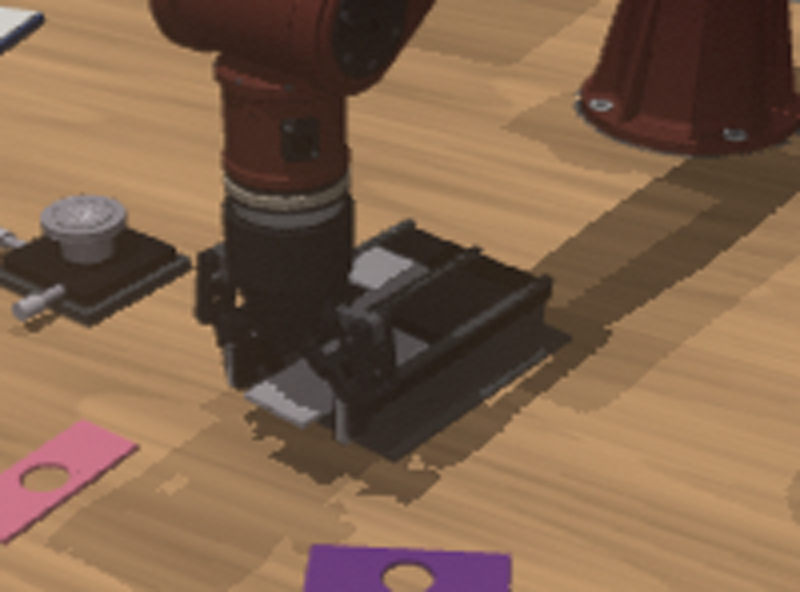

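The fingers straddle the overhang symmetrically (plate columns 207–308, fingers at 165 and 350) and the tips are below the plate. Closing.

```bash

python3 -m pendant '[[[0,0,0],[0,0,0],45],[[0,0,0],[0,0,0],45],[[0,0,0],[0,0,0],45],[[0,0,0],[0,0,0],45],[[0,0,0],[0,0,0],45],[[0,0,0],[0,0,0],45],[[0,0,0],[0,0,0],45],[[0,0,0],[0,0,0],45]]' 60
python3 - <<'E'
from see import *
togo(ab(.660,.1131,.038))
c=cams.capture("wrist");cv2.imwrite("pics/w6.png",c["img"][:,:,::-1])
E
```

```text
clock: 9.02
eef_pos: [0.67, -0.0198, 0.039]
orientation: [-3.142, -0.001, -0.201]
force: [-0.1, 0.1, 4.6]
finger_gap: 0.0483
clock 9.02 pos [ 0.67   -0.0198  0.039 ] ab 0.6606 0.1135 F [-0.1  0.1  4.6] gap 0.0483 q6 1.64
shift cm [-0.06  0.04  0.1 ] turn deg [-0.   -0.05 -0.05]
```

View pics/w6.png

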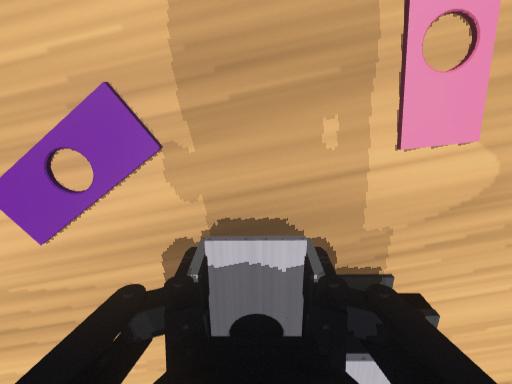

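The plate is gripped (gap 48 mm, opening held by the plate). Lifting straight up, slowly at first.

```bash

python3 -m pendant '[[[0,0,0],[0,0,0],30],[[0,0,-0.3],[0,0,0],30],[[0,0,-0.5],[0,0,0],30],[[0,0,-0.8],[0,0,0],30],[[0,0,-1],[0,0,0],30],[[0,0,-1],[0,0,0],30],[[0,0,-1],[0,0,0],30],[[0,0,-1],[0,0,0],30],[[0,0,-0.5],[0,0,0],30],[[0,0,0],[0,0,0],30]]' 70
python3 - <<'E'
from see import *
togo(ab(.660,.1131,.10))
c=cams.capture("wrist");cv2.imwrite("pics/w7.png",c["img"][:,:,::-1])
c=cams.capture("scene");cv2.imwrite("pics/s7.png",cv2.resize(c["img"][100:260,160:360],None,fx=4,fy=3.7,interpolation=2)[:,:,::-1])
E
```

```text
clock: 9.9
eef_pos: [0.6712, -0.02, 0.1021]
orientation: [-3.141, -0.004, -0.201]
force: [1.1, -0.8, -0.8]
finger_gap: 0.0484
clock 9.90 pos [ 0.6712 -0.02    0.1021] ab 0.6618 0.1137 F [ 1.1 -0.8 -0.8] gap 0.0484 q6 1.64
shift cm [-0.18  0.06  0.21] turn deg [-0.02 -0.25 -0.05]
```

View pics/w7.png

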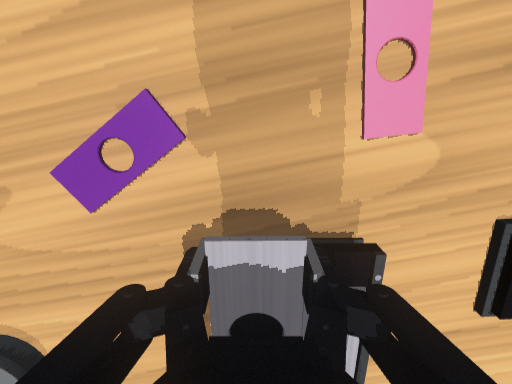

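View pics/s7.png

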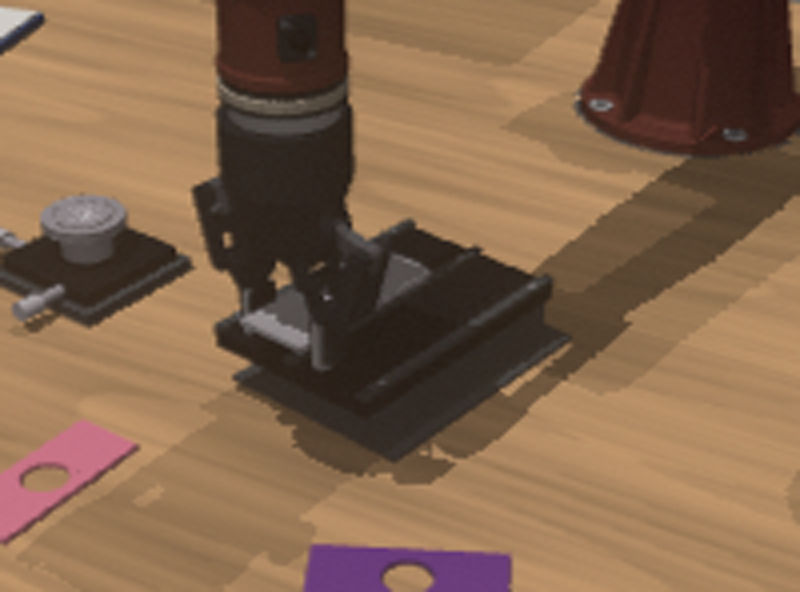

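Lifted clear, and the plate sits in the wrist view exactly as before the lift (rows 237–335), so it hasn't slipped. Raising a little and carrying towards the chuck, with a stop halfway to look at it.

```bash

python3 -m pendant '[[[0,0,-1],[0,0,0],30],[[0,0.5,-1],[0,0,0],30],[[0,1,-1],[0,0,0],30],[[0,1.5,-1],[0,0,0],30],[[0,2,-1],[0,0,0],30],[[0,2,0],[0,0,0],30],[[0,2,0],[0,0,0],30],[[0,1.5,0],[0,0,0],30],[[0,1,0],[0,0,0],30],[[0,0.5,0],[0,0,0],30]]'
python3 -m pendant '[[[0,0,0],[0,0,0],30],[[0,0,0],[0,0,0],30]]'
python3 - <<'E'
from see import *
togo(ab(.6224,-.1797,.15))
c=cams.capture("wrist");cv2.imwrite("pics/w8.png",c["img"][:,:,::-1])
print("chuck exp",proj(c,[[.5353,-.2918,.06]]))
E
```

```text
clock: 10.83
eef_pos: [0.6452, -0.1397, 0.1498]
orientation: [3.141, -0.0, -0.203]
force: [-0.5, -0.5, -1.3]
finger_gap: 0.0484
clock: 11.0
eef_pos: [0.6455, -0.1372, 0.1492]
orientation: [-3.141, 0.0, -0.201]
force: [-0.4, 0.6, -0.5]
finger_gap: 0.048
clock 11.00 pos [ 0.6455 -0.1372  0.1492] ab 0.6599 -0.0063 F [-0.4  0.6 -0.5] gap 0.048 q6 1.46
shift cm [-3.73 17.34 -0.09] turn deg [-0.04  0.02 -0.08]
chuck exp [[428.47374942 271.32714638]]
```

View pics/w8.png

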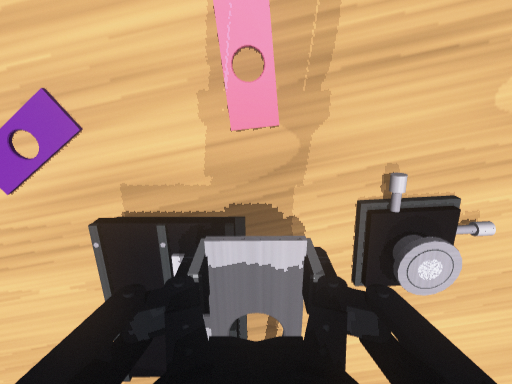

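```bash
python3 - <<'E'
from see import *
c=cams.capture("wrist");im=c["img"]
cr=im[215:310,370:500];cv2.imwrite("pics/cc.png",cv2.resize(cr,None,fx=6,fy=6,interpolation=2)[:,:,::-1])
cr=im[225:345,190:330];cv2.imwrite("pics/cp.png",cv2.resize(cr,None,fx=5,fy=5,interpolation=2)[:,:,::-1])
R=cv2.Rodrigues(np.array(c["rvec"]))[0];v,u=np.mgrid[:384,:512];z=c["z_map"]
W=(np.stack([(u-c["cx"])/c["fx"]*z,(v-c["cy"])/c["fy"]*z,z],-1)-np.array(c["tvec"]))@R
m=(z>0)&(W[:,:,2]>.056)&(W[:,:,2]<.066)&(u>380)
for s,ce,l in comps(m,300):
    q=max(cv2.findContours(l.astype(np.uint8),0,1)[0],key=cv2.contourArea);P=W[l]
    e=cv2.fitEllipse(q); print(s,"ellipse",e,ray(c,e[0],.06).round(4),"mean",P.mean(0).round(4),np.ptp(P,axis=0).round(4))
    w=ray(c,q.reshape(-1,2),.06)[:,:2].astype(np.float32); print("circle", cv2.minEnclosingCircle(w))
m=(z>0)&(W[:,:,2]>.15)&(u>205)&(u<308)&(v>230)&(v<338)&(im.min(2)>60)
P=W[m];a=P[:,:2]@D;b=P[:,:2]@N
print("plate z",np.percentile(P[:,2],[5,50,95]).round(4),"a",np.percentile(a,[0.5,50,99.5]).round(4),"b",np.percentile(b,[0.5,99.5]).round(4))
A=np.c_[a,b,np.ones(len(a))];print("plane slopes a,b",np.linalg.lstsq(A,P[:,2],rcond=None)[0].round(4))
E
```

```text
[ 396  239   67   57 2888] ellipse ((428.88861083984375, 267.0854797363281), (53.32023239135742, 67.24581146240234), 69.47162628173828) [[ 0.5405 -0.2917  0.06  ]] mean [ 0.5407 -0.2913  0.0607] [0.0644 0.0634 0.0071]
circle ((0.5395048260688782, -0.291258841753006), 0.03407517448067665)
plate z [0.1736 0.175  0.1759] a [0.6222 0.6591 0.6815] b [-0.0305  0.0187]
plane slopes a,b [-0.0126  0.0042  0.1832]
```

View pics/cc.png

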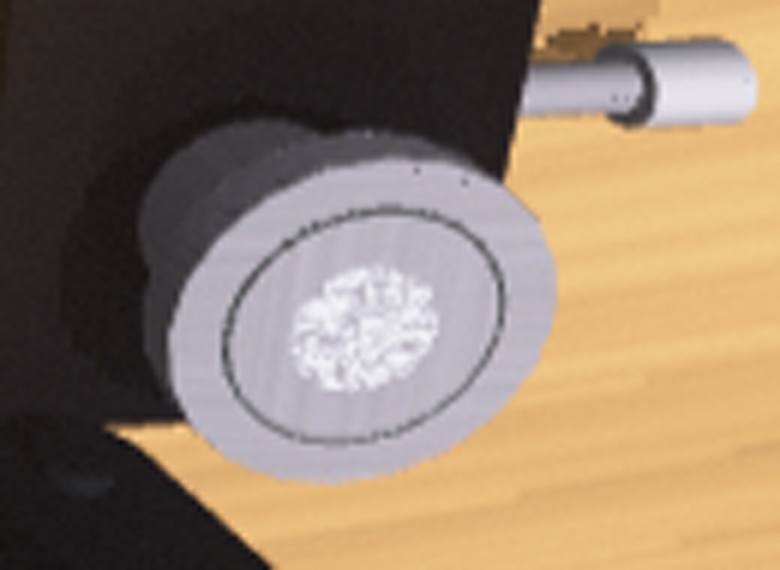

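View pics/cp.png

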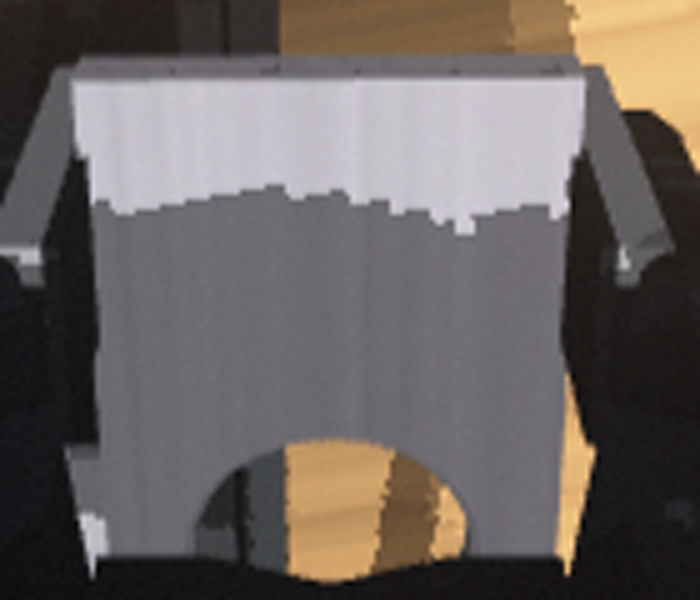

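The chuck's top ellipse is centred near (430,268), about 4 mm from the overhead estimate in x, so I want a better look. I'll park with the chuck in the middle of the wrist view, ahead of the plate.

```bash

python3 -m pendant '[[[-0.5,0.5,0],[0,0,0],30],[[-1,1,0],[0,0,0],30],[[-2,2,0],[0,0,0],30],[[-2.5,2.5,0],[0,0,0],30],[[-2.5,2.5,0],[0,0,0],30],[[-2.5,2.5,0],[0,0,0],30],[[-2,2.3,0],[0,0,0],30],[[-2,2,0],[0,0,0],30],[[-1,1.3,0],[0,0,0],30],[[-0.5,0.7,0],[0,0,0],30]]'
python3 -m pendant '[[[0,0,0],[0,0,0],30],[[0,0,0],[0,0,0],30],[[0,0,0],[0,0,0],30]]'
cat > ck.py <<'E'
from see import *
def chuck(pic):
    c=cams.capture("wrist");im=c["img"];cv2.imwrite(pic,im[:,:,::-1])
    R=cv2.Rodrigues(np.array(c["rvec"]))[0];v,u=np.mgrid[:384,:512];z=c["z_map"]
    W=(np.stack([(u-c["cx"])/c["fx"]*z,(v-c["cy"])/c["fy"]*z,z],-1)-np.array(c["tvec"]))@R
    m=(z>0)&(W[:,:,2]>.056)&(W[:,:,2]<.066)
    for s,ce,l in comps(m,300):
        q=max(cv2.findContours(l.astype(np.uint8),0,1)[0],key=cv2.contourArea)
        w=ray(c,q.reshape(-1,2),.06)[:,:2].astype(np.float32);e=cv2.fitEllipse(w);print("px",ce.round(1),"world ellipse",np.round(e[0],4),np.round(e[1],4),"mean",W[l].mean(0).round(4))
    return c,W
E
python3 - <<'E'
from ck import *
togo(ab(.6224,-.1797,.15))
chuck("pics/w9.png")
E
```

```text
clock: 11.93
eef_pos: [0.4475, -0.2745, 0.1492]
orientation: [3.141, 0.001, -0.202]
force: [-0.0, 1.6, -1.6]
finger_gap: 0.0483
clock: 12.18
eef_pos: [0.4503, -0.2734, 0.1495]
orientation: [-3.141, -0.001, -0.2]
force: [0.2, 0.1, -1.4]
finger_gap: 0.0483
clock 12.18 pos [ 0.4503 -0.2734  0.1495] ab 0.4957 -0.1786 F [ 0.2  0.1 -1.4] gap 0.0483 q6 1.09
shift cm [12.67  0.11 -0.04] turn deg [-0.02 -0.04 -0.  ]
px [ 20.9 178. ] world ellipse [ 0.4847 -0.0631] [0.0479 0.2427] mean [ 0.508  -0.0742  0.0626]
px [257.1  92.7] world ellipse [ 0.538  -0.2922] [0.0626 0.0627] mean [ 0.539  -0.2924  0.0608]
```

View pics/w9.png

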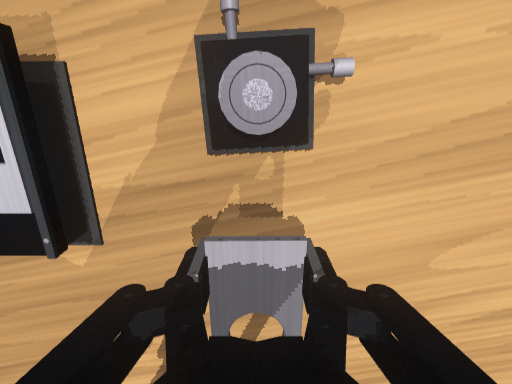

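Wrist gives (0.538, −0.292), the overhead camera (0.535, −0.292). With the wrist camera's roughly +1 mm bias, checked on the plate end, I take (0.537, −0.292). Moving over it.

```bash

python3 -m pendant '[[[0.5,0.1,0],[0,0,0],30],[[1.5,0,0],[0,0,0],30],[[2.5,0,0],[0,0,0],30],[[2.5,0,0],[0,0,0],30],[[2.5,0,0],[0,0,0],30],[[2,0,0],[0,0,0],30],[[1,0,0.5],[0,0,0],30],[[0.3,0,1],[0,0,0],30],[[0,0,2],[0,0,0],30],[[0,0,1.5],[0,0,0],30]]'
python3 -m pendant '[[[0,0,1],[0,0,0],30],[[0,0,1],[0,0,0],30],[[0,0,0.5],[0,0,0],30],[[0,0,0],[0,0,0],30],[[0,0,0],[0,0,0],30],[[0,0,0],[0,0,0],30]]'
python3 - <<'E'
from ck import *
togo(ab(.6239,-.1796,.039))
c=cams.capture("wrist");cv2.imwrite("pics/w10.png",c["img"][:,:,::-1])
c=cams.capture("scene");cv2.imwrite("pics/s10.png",cv2.resize(c["img"][90:230,110:260],None,fx=5,fy=4.2,interpolation=2)[:,:,::-1])
E
```

```text
clock: 13.07
eef_pos: [0.5739, -0.2996, 0.0971]
orientation: [-3.141, 0.002, -0.2]
force: [0.5, 0.2, -1.0]
finger_gap: 0.0483
clock: 13.57
eef_pos: [0.5753, -0.301, 0.0754]
orientation: [3.141, -0.002, -0.201]
force: [-0.0, -0.1, -0.6]
finger_gap: 0.0481
clock 13.57 pos [ 0.5753 -0.301   0.0754] ab 0.6236 -0.1808 F [-0.  -0.1 -0.6] gap 0.0481 q6 1.18
shift cm [ 0.02 -0.12  3.64] turn deg [ 0.04 -0.1  -0.06]
```

View pics/w10.png

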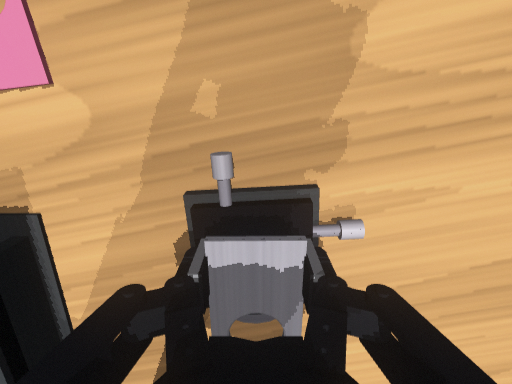

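View pics/s10.png

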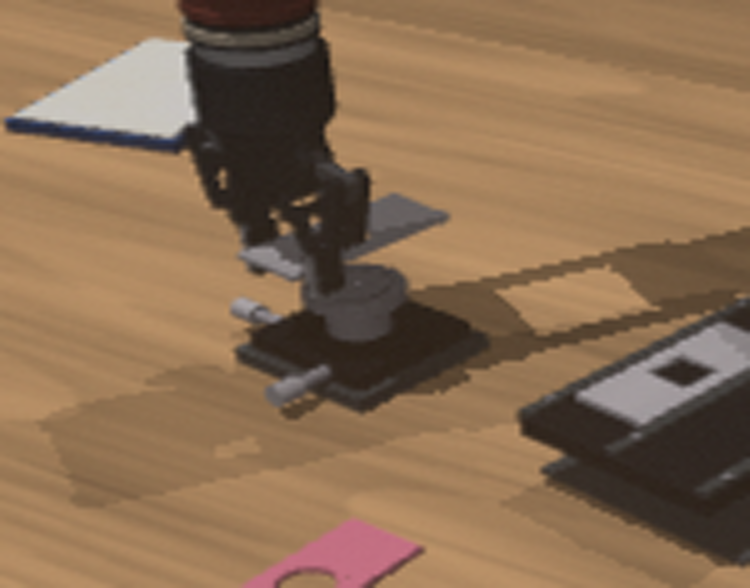

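The plate is level and above the chuck. Descending, then easing down until contact.

```bash

python3 -m pendant '[[[0,-0.1,0.5],[0,0,0],30],[[0,0,1],[0,0,0],30],[[0,0,0.8],[0,0,0],30],[[0,0,0.5],[0,0,0],30],[[0,0,0.3],[0,0,0],30],[[0,0,0],[0,0,0],30],[[0,0,0],[0,0,0],30],[[0,0,0],[0,0,0],30]]'
python3 -m pendant '[[[0,0,0.1],[0,0,0],30],[[0,0,0.1],[0,0,0],30],[[0,0,0],[0,0,0],30],[[0,0,0],[0,0,0],30]]'
python3 - <<'E'
from ck import *
togo(ab(.6239,-.1796,.039))
c=cams.capture("wrist");cv2.imwrite("pics/w11.png",c["img"][:,:,::-1])
c=cams.capture("scene");cv2.imwrite("pics/s11.png",cv2.resize(c["img"][90:230,110:260],None,fx=5,fy=4.2,interpolation=2)[:,:,::-1])
E
```

```text
clock: 14.33
eef_pos: [0.5751, -0.2997, 0.0435]
orientation: [3.141, -0.001, -0.201]
force: [0.3, 0.2, -0.9]
finger_gap: 0.0488
clock: 14.67
eef_pos: [0.5749, -0.2995, 0.0414]
orientation: [3.142, -0.0, -0.201]
force: [0.3, 0.5, -0.8]
finger_gap: 0.0481
clock 14.67 pos [ 0.5749 -0.2995  0.0414] ab 0.6229 -0.1794 F [ 0.3  0.5 -0.8] gap 0.0481 q6 1.18
shift cm [0.1  0.02 0.24] turn deg [ 0.   -0.01 -0.05]
```

View pics/s11.png

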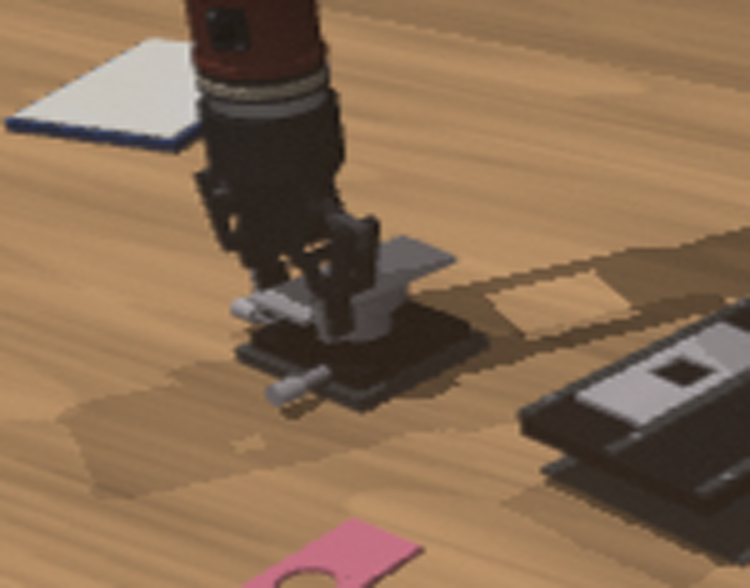

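```bash

python3 -m pendant '[[[0.1,0,0.1],[0,0,0],30],[[0,0,0],[0,0,0],30],[[0,0,0.05],[0,0,0],30],[[0,0,0],[0,0,0],30],[[0,0,0],[0,0,0],30]]'
python3 -m pendant '[[[0,0,0.05],[0,0,0],30],[[0,0,0],[0,0,0],30],[[0,0,0],[0,0,0],30]]'
python3 -c "
from ck import *
togo(ab(.6239,-.1796,.039))"
```

```text
clock: 15.18
eef_pos: [0.5758, -0.2997, 0.0397]
orientation: [-3.142, 0.0, -0.201]
force: [0.1, 0.4, -0.4]
finger_gap: 0.0481
clock: 15.43
eef_pos: [0.5759, -0.2997, 0.0396]
orientation: [3.142, -0.0, -0.201]
force: [0.2, 0.8, 1.1]
finger_gap: 0.0483
clock 15.43 pos [ 0.5759 -0.2997  0.0396] ab 0.6239 -0.1795 F [0.2 0.8 1.1] gap 0.0483 q6 1.18
shift cm [-0.    0.01  0.06] turn deg [ 0.   -0.   -0.05]
```

```bash

python3 -m pendant '[[[0,0,0.05],[0,0,0],30],[[0,0,0],[0,0,0],30],[[0,0,0],[0,0,0],30]]'
python3 -m pendant '[[[0,0,0.03],[0,0,0],30],[[0,0,0],[0,0,0],30],[[0,0,0],[0,0,0],30]]'
```

```text
clock: 15.68
eef_pos: [0.5759, -0.2997, 0.0394]
orientation: [3.142, 0.0, -0.201]
force: [-2.2, 1.0, 3.7]
finger_gap: 0.0484
clock: 15.93
eef_pos: [0.5759, -0.2998, 0.0394]
orientation: [-3.142, 0.0, -0.201]
force: [-2.4, 2.4, 6.6]
finger_gap: 0.0484
```

Seated: the force rises to about 6 N without further travel. Letting go gently.

```bash

python3 -m pendant '[[[0,0,-0.03],[0,0,0],50],[[0,0,0],[0,0,0],55],[[0,0,0],[0,0,0],57],[[0,0,0],[0,0,0],60],[[0,0,0],[0,0,0],63],[[0,0,0],[0,0,0],70],[[0,0,0],[0,0,0],80],[[0,0,0],[0,0,0],100],[[0,0,0],[0,0,0],100],[[0,0,0],[0,0,0],100]]' 20
python3 - <<'E'
from ck import *
togo(ab(.6239,-.1796,.15))
c=cams.capture("wrist");cv2.imwrite("pics/w12.png",c["img"][:,:,::-1])
c=cams.capture("scene");cv2.imwrite("pics/s12.png",cv2.resize(c["img"][90:230,110:260],None,fx=5,fy=4.2,interpolation=2)[:,:,::-1])
E
```

```text
clock: 16.77
eef_pos: [0.5758, -0.2997, 0.0387]
orientation: [-3.142, 0.0, -0.201]
force: [-0.3, -1.1, 0.2]
finger_gap: 0.0851
clock 16.77 pos [ 0.5758 -0.2997  0.0387] ab 0.6239 -0.1794 F [-0.3 -1.1  0.2] gap 0.0851 q6 1.18
shift cm [  0.     0.02 -11.13] turn deg [-0.    0.   -0.05]
```

View pics/w12.png

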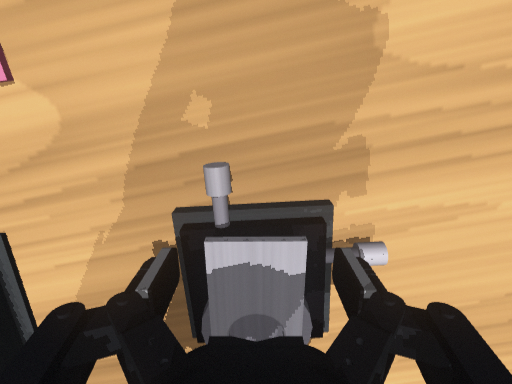

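View pics/s12.png

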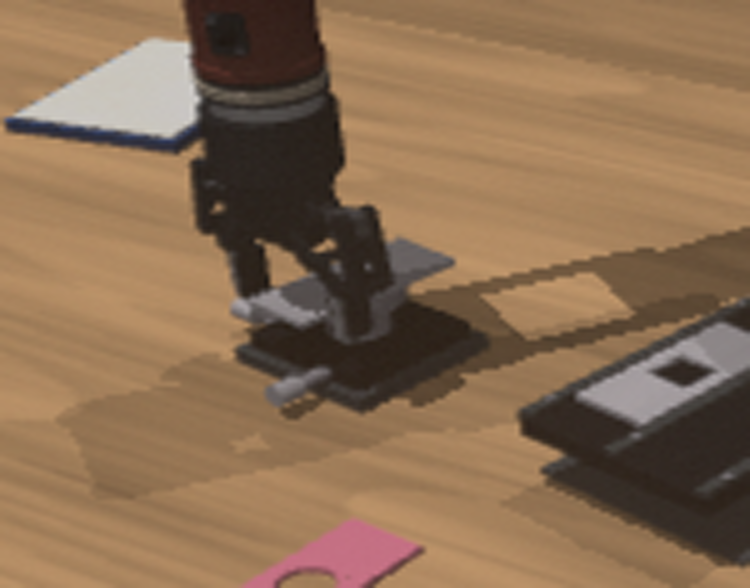

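Released, and the plate lies flat on the chuck, which shows through the window. Retracting straight up, then back out of the overhead view.

```bash

python3 -m pendant '[[[0,0,-0.5],[0,0,0],100],[[0,0,-1],[0,0,0],100],[[0,0,-2],[0,0,0],100],[[0,0,-3],[0,0,0],100],[[0,0,-3],[0,0,0],100],[[0,0,-3],[0,0,0],100],[[-2,0,-2],[0,0,0],100],[[-3,0,0],[0,0,0],100],[[-3,0,0],[0,0,0],100],[[-3,0,0],[0,0,0],100]]'
python3 -m pendant '[[[-3,1,0],[0,0,0],100],[[-3,2,0],[0,0,0],100],[[-2,3,0],[0,0,0],100],[[-1,3,0],[0,0,0],100],[[0,3,0],[0,0,0],100],[[0,3,0],[0,0,0],100],[[0,2,0],[0,0,0],100],[[0,1,0],[0,0,0],100],[[0,0,0],[0,0,0],100],[[0,0,0],[0,0,0],100]]'
python3 - <<'E'
from ck import *
togo(ab(.6239,-.1796,.15))
c=carriers(x0=230,x1=430,y0=150,y1=280,z=.065)
cv2.imwrite("pics/tf.png",cv2.resize(c["img"][150:280,230:430],None,fx=4,fy=4,interpolation=2)[:,:,::-1])
print("chuck px",proj(c,[[.5353,-.2918,.06],[.537,-.292,.06]]))
c=cams.capture("scene");cv2.imwrite("pics/sf.png",cv2.resize(c["img"][130:230,130:310],None,fx=4.4,fy=4.4,interpolation=2)[:,:,::-1])
c=cams.capture("wrist");cv2.imwrite("pics/wf.png",c["img"][:,:,::-1])
E
```

```text
clock: 17.7
eef_pos: [0.4677, -0.2779, 0.1859]
orientation: [3.14, -0.003, -0.2]
force: [-0.8, -0.1, -0.1]
finger_gap: 0.0852
clock: 18.53
eef_pos: [0.344, -0.4358, 0.1842]
orientation: [-3.141, -0.0, -0.201]
force: [0.5, 1.0, 0.8]
finger_gap: 0.0855
clock 18.53 pos [ 0.344  -0.4358  0.1842] ab 0.4237 -0.3588 F [0.5 1.  0.8] gap 0.0855 q6 0.74
shift cm [ 19.99 -17.95   3.43] turn deg [-0.04 -0.01 -0.08]
ctr [ 0.5354 -0.2921  0.065 ] ab 0.5828 -0.18 L 0.1199 0.0497 a range 0.5222 0.6445 yaw -11.28
ctr [ 0.5402 -0.0587  0.065 ] ab 0.5411 0.0497 L 0.1179 0.049 a range 0.4826 0.6007 yaw -11.55
chuck px [[379.681388   215.69627405]
 [379.70486129 215.00924406]]
```

View pics/tf.png

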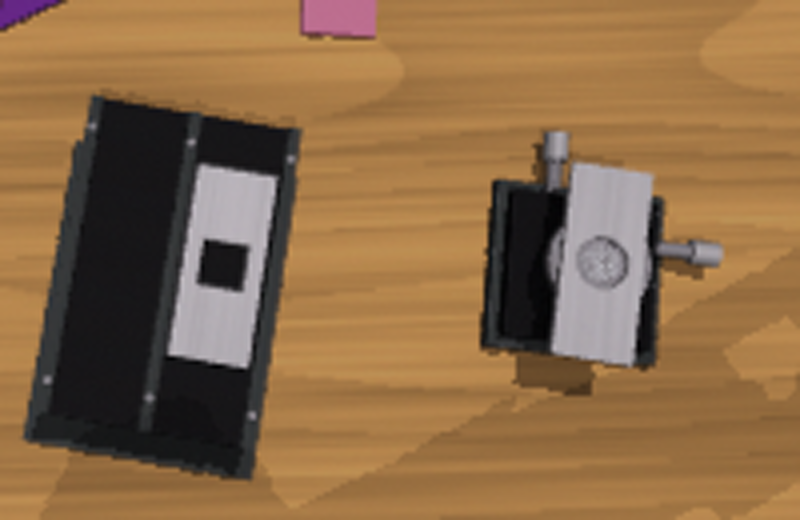

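View pics/sf.png

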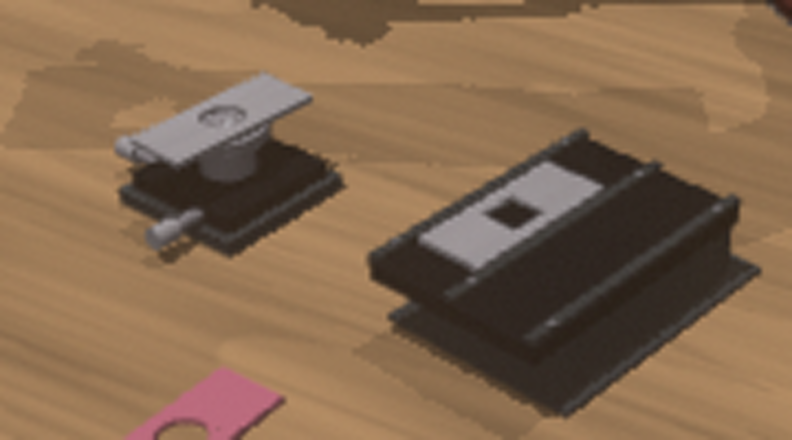

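View pics/wf.png

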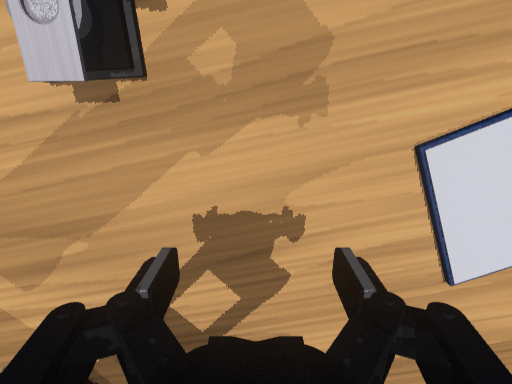

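In the overhead view the plate centre is at (0.5354, −0.2921), against the chuck at (0.5353, −0.2918), and the chuck's frosted centre is concentric in the window at crop (602,262). The square carrier is unmoved and the gripper is well clear. Handing in.

```bash
python3 -c "
from bench import r
print(r.close_job())"
```

```text
the job is handed in; nothing more can be done
None
```

I moved the round-window carrier onto the chuck as asked and handed the job in at about 18.7 s of the 61 s allowed; no verdict is reported. I pushed it along its lane until it stuck out about 47 mm over the far edge. I then gripped the overhang across its width, lifted it, laid it on the chuck, let go and backed well clear.

**Last checks:**
- **Centring:** the overhead camera puts the carrier centre within 0.5 mm of the chuck centre. The cameras disagreed on the chuck's x by up to 3–5 mm (0.535 m overhead, 0.538–0.540 m wrist), so I aimed at 0.537 m. The true centring error could therefore be a few millimetres.
- **Lying flat:** the carrier looks flat in the scene view, and the chuck's centre shows evenly through the window.
- **Square carrier:** its measured position is unchanged from the start.
- **Force:** the highest reading I saw was about 7 N, while seating the carrier on the chuck. Nothing was dropped, and the carrier did not visibly slip in the grip.

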